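Take the core reading in the tilted canister

TASK

Check that the chill block hidden in the tilted steel canister is still cold: pick up the pistol-shaped probe thermometer, aim its rod straight through the eyelet in the twist cap, feel for the block and press gently until the sprung rod gives 2 to 6 mm, and hold it steady there for 1.2 s. Then stand the thermometer upright on the upper level of the stacking tray. Do not shift the markers, crockery, caddy, tape or jar by more than 30 mm.

Things in the scene. Friction and masses are not known exactly. Their poses are not given: they have to be found in the camera images.
- thermo: Grey pistol-shaped probe thermometer, loose, 0.24 kg, standing on its foot. Origin: centre of the foot's underside; z up, x the way its rod points. Foot 70 (x) x 58 (y) x 12 mm; handle 28 x 26 mm; head x -40 to 50, z 90 to 124 mm, 32 mm wide (y): grip it there from above. Steel rod, 8 mm diameter, round end, 75 mm out of the head's front on y = 0, z = 107 mm; it ends at x = 125 mm.
- nose (a joint): How far the thermometer's sprung rod is pushed back into the head, in m: 0 fully out, 0.008 at its end stop. The spring takes 1.6 N to start, 3.2 N at 2 mm, 4.8 N at 4 mm, 6.4 N at 6 mm.
- tip (a point): The end of the thermometer's rod, on its axis.
- canister: Stainless canister, 100 mm diameter, 130 mm long, lying in a wooden cradle (160 x 110 mm base) with its axis 30 degrees above level, capped end up and towards -x of this frame; fixed. Origin: on the table under the middle of the cradle, z up. The whole is about 185 mm high.
- eyelet: Eyelet in the middle of the canister's twist cap (106 mm wide); fixed. Origin: centre of its outer mouth, 128 mm above the table; z points outwards, 30 degrees above level: the rod goes in along -z. Hole 18 mm wide, ends 18 mm below the mouth. The hidden chill block's flat face lies across the axis 24 to 52 mm below the mouth: it differs each time, cannot be seen and does not give.
- tray: Grey plastic stacking tray, two open levels, 240 (x) x 180 (y) mm, 4 mm walls; fixed. Origin: centre of its underside on the table, z up. The floor of the upper level is 79 mm above the table, its rim 101 mm.
- marker_a: Black marker lying on the table before the canister, 136 mm long (along its x), 14 mm thick. Origin: centre of its underside.
- marker_b: Black marker, same size, lying on the upper level of the tray along its far (+x) edge. Origin: centre of its underside.
- caddy: White pen caddy with a tilted top, 85 x 75 mm, 125 mm high. Origin: centre of its underside.
- tape: Roll of clear tape on a metal arm over a black base, 130 x 60 mm, 90 mm high. Origin: centre of its underside.
- mug: White mug, 80 mm wide, 92 mm high, handle at its +y. Origin: centre of its underside.
- jar: Glass jar with a steel cap, 72 mm wide, 110 mm high. Origin: centre of its underside.
- bowl: White bowl, 120 mm wide, 50 mm high. Origin: centre of its underside.

How it is judged:
On the way, in this order (a step that is already met when the one before it is completed fails the run):
1. For 1.2 s: rod end over 20 mm below the eyelet's mouth, within 4 mm of its axis, rod within 0.12 rad of it, pushed back 2 to 6 mm by the block, thermometer steady (under 4 mm/s, 0.1 rad/s) (z of tip in the frame of eyelet below -0.02 m and x of tip in the frame of eyelet between -0.004 and 0.004 m and y of tip in the frame of eyelet between -0.004 and 0.004 m and angle between the x axis of thermo and the z axis of eyelet, either way round below 0.12 rad and value of joint nose between 0.002 and 0.006 m and linear speed of thermo below 0.004 m/s and angular speed of thermo below 0.1 rad/s), for 1.2 s.
2. Set down, not dropped: still between the fingers, upright within 0.15 rad, the foot within 4 mm of the floor of the tray's upper level, its middle within 100 x 70 mm of the tray's (contact force between the fingers and thermo above 0.5 N and z of thermo in the frame of tray between 0.075 and 0.083 m and x of thermo in the frame of tray between -0.1 and 0.1 m and y of thermo in the frame of tray between -0.07 and 0.07 m and angle between thermo's own z axis and vertical below 0.15 rad), for 0.1 s.
At the end, for the whole second after the job is handed in: The thermometer stands released and at rest on the floor of the tray's upper level, its foot flat on that floor (middle of the foot within 4 mm of it, upright within 0.06 rad), the foot's middle within 100 mm of the tray's middle along the tray's x and within 70 mm along its y (z of thermo in the frame of tray between 0.075 and 0.083 m and x of thermo in the frame of tray between -0.1 and 0.1 m and y of thermo in the frame of tray between -0.07 and 0.07 m and angle between thermo's own z axis and vertical below 0.06 rad and linear speed of thermo below 0.02 m/s and contact force between the fingers and thermo below 0.1 N); the robot touches nothing.
It fails at once if The thermometer presses or knocks on the canister, its cap or the block with more than 20 N (contact force between thermo and canister above 20 N).
It fails at once if Either marker, the caddy, the tape, the mug, the jar or the bowl is moved more than 30 mm from where it was (distance of any of marker_a, marker_b, caddy, tape, mug, jar, bowl from where it was at the start of the episode above 0.03 m).
It also fails if it takes over 56 s, if anything falls off the work surface, if the arm or the gripper's body presses on something with over 40 N, if the wrist force passes 120 N, or if a joint passes its speed limit or range.

ROBOT

A 7-joint arm with a two-finger parallel gripper is mounted at the origin on the work surface. World frame = base frame: x ahead of the robot, y to its left, z up, the work surface at z = 0. Lengths are in m, angles in rad, forces in N, time in s.
With the tool pointing down it reaches from about 0.35 to 0.9 m from the base axis. Payload 8.1 kg.
Tool frame: the origin (TCP) lies midway between the tips of the shut fingers; the grasp point (between the pads) lies arm.grasp_offset behind it (arm.grasp_offset is the distance from the TCP to the grasp point, in m); z points along the fingers, y is the line along which they close (so a half turn about z gives the same grasp; the last joint's range is limited). The gripper opens to 92 mm and grips with 3 to 60 N. Pads are 19 mm wide; open, the fingers measure 130 mm over their backs; the gripper's body (75 mm by 190 mm) begins 47 mm behind the grasp point.
Start: joints at [-1.363, 0.434, 0.025, 1.573, -0.012, 1.134, -0.075], TCP at [0.191, 0.595, 0.227] pointing down, gripper open.
Joint ranges: [-2.62, 2.62], [-0.44, 2.09], [-1.27, 1.32], [0.08, 2.57], [-1.32, 4.46], [0.12, 2], [-2.74, 2.74]. Speed limits (rad/s): [2.22, 2.22, 3.01, 3.01, 3.14, 3.14, 3.14].

INTERFACE

Orientations are given as a rotation vector (axis times angle).
In Python, from cell import observe, imaging, arm gives the robot as it stands.
- The arm moves only by the tool apply_moves, never from a script. Its argument "commands" is a list of rows, each a list of 5 numbers: the opening in per cent of the stroke, from 0 (shut) to 100 (fully open), then the shift along the world's x, y, z in units of 0.06 m (1.0 is 0.06 m), then the turn about the world's z in units of 0.5 rad (1.0 is 0.5 rad). A call has 1 to 12 rows; each row shifts and turns the commanded pose from where the row before left it; what a row does not reach is not made up. A row lasts 1/8 s, in which the tool goes at most 62.5 mm and 10.7 degrees, less where a joint would pass 70% of its speed; a pose out of reach is approached as far as the arm can. A call with a number of a shift or a turn outside -1 to 1 is refused whole. A call with a gripper value outside its range is refused whole. The fingers move at their own pace and stop on an object; "newtons" is the grip in N (left out, the last holds). Time passes only in rows, so rows that do not move let the fingers close. It gives the time, the measured TCP pose, the force, the opening and the grip force at its end, in the units of the state.
- observe(): the state, without advancing time (a new reading comes with each control period).
- imaging.get_image(name): name is "scene" or "top"; returns (picture, depth): 384x512x3 uint8, red, green, blue; 384x512 float32, m along the optical axis (not along the pixel's ray), 0 where there is no reading.
- imaging.camera_params(name): a dict with "camera_matrix" (3x3 intrinsics, pixels), "dist" ([k1, k2, p1, p2, k3] as OpenCV has them; the pictures are not rectified), "origin" and "rotation" of the camera in the world. Camera axes: x right, y up, looking along -z (the intrinsics and any distortion apply to the point x, -y, -z); pixel columns grow to the right and rows downward; lengths in m; the calibration is good to about 2 mm. A picture is of the moment at which its call begins. camera_params takes no time and is no camera call.
- arm.sign_off(): hands the job in; it is judged then, once.
The state is a dict: "clock": time; "joints": joint angles; "dq": joint speeds; "joint_efforts": joint torques, N m; "position": TCP position; "ee_rot": TCP orientation; "force": force on the tool from outside, world axes, zero at the start; "ft_torque": the same for the moment, N m; "width": opening from 0.0 (shut) to 1.0 (fully open); "gripper_force": force on a finger pad.
Only numpy, scipy, OpenCV 4.12 (cv2) and the standard library are available. Lean on these libraries where they do the work, as an engineer would, in place of code of your own. Each camera call takes 0.05 s, during which the arm holds its last target. There are 200 camera calls.

## Working session

There is one attempt and no reset: what is moved stays moved. The work goes in short steps, Python scripts to look and compute and a tool call to move; the robot and the scene stay as the last step left them, time stands still between calls to the robot, and variables do not carry over. Pictures are saved under pics/ and viewed, at most 10 in all, crops included, and the job is handed in when it is done.

Besides the shell and the picture viewer there is one more tool, called after "Call:" as name([rows], argument=value, ...), one row to a line, values as JSON. apply_moves: Moves the arm, as the interface text tells. Its arguments: {"type":"object","properties":{"commands":{"type":"array"},"newtons":{"type":"number"}},"required":["commands"]}

```bash
mkdir -p pics; ls
cat > h.py <<'E'
import numpy as np, cv2
from cell import observe, imaging, arm
def rays(name,uv):
    p=imaging.camera_params(name)
    n=cv2.undistortPoints(np.array(uv,float).reshape(-1,1,2),np.array(p['camera_matrix']),np.array(p['dist']))[:,0]
    d=np.c_[n[:,0],-n[:,1],-np.ones(len(n))]@np.array(p['rotation']).T
    return np.array(p['origin']),d
def plane(name,uv,z):
    o,d=rays(name,uv); return o+d*((z-o[2])/d[:,2])[:,None]
def cloud(name,depth):
    v,u=np.mgrid[:depth.shape[0],:depth.shape[1]]
    o,d=rays(name,np.c_[u.ravel(),v.ravel()])
    return (o+d*depth.ravel()[:,None]).reshape(*depth.shape,3)
def proj(name,P):
    p=imaging.camera_params(name); c=(np.array(P,float).reshape(-1,3)-p['origin'])@np.array(p['rotation'])
    return cv2.projectPoints(c*[1,-1,-1],np.zeros(3),np.zeros(3),np.array(p['camera_matrix']),np.array(p['dist']))[0][:,0]
E
python3 - <<'E'
from h import *
for n in('top','scene'):
    im,d=imaging.get_image(n); np.savez('pics/'+n,im=im,d=d)
    cv2.imwrite(f'pics/{n}0.png',cv2.resize(im[...,::-1],(768,576)))
    p=imaging.camera_params(n);print(n,np.round(p['origin'],3),np.round(p['rotation'],3).tolist(),np.array(p['camera_matrix']).tolist(), (d>0).mean())
print(observe(),arm.grasp_offset,[a for a in dir(arm) if a[0]!='_'])
E
```

```text
pics
top [ 0.463 -0.076  1.315] [0.041, -0.061, -1.559] [[471.94895634926183, 0.0, 253.14967965637817], [0.0, 471.94895634926183, 200.58312104192828], [0.0, 0.0, 1.0]] 0.9959665934244791
scene [1.471 0.118 1.347] [0.46, 0.572, 1.726] [[484.85762330197815, 0.0, 258.6109145026478], [0.0, 484.85762330197815, 191.03554062606582], [0.0, 0.0, 1.0]] 0.9958953857421875
{'clock': 0.1, 'joints': array([-1.36259429,  0.4351445 ,  0.02497279,  1.57401578, -0.01159065,
        1.13399363, -0.0751179 ]), 'dq': array([-0.0015208 , -0.00092337, -0.0004551 , -0.0029368 ,  0.00069256,
        0.0019956 , -0.00072202]), 'joint_efforts': array([ 2.22377064e-03, -6.69124818e+01,  9.87387411e-01, -3.15144682e+01,
       -6.05849619e-02,  3.74832284e-02,  1.10630965e-04]), 'position': array([0.19105091, 0.59459767, 0.22602517]), 'ee_rot': array([-4.86359508e-01, -3.10363218e+00,  2.22105753e-03]), 'force': array([ 0.35921684, -0.39410137, -0.2327562 ]), 'ft_torque': array([ 0.00299462, -0.01862015, -0.0144233 ]), 'gripper_force': 0.0, 'width': 0.9964923750846644} 0.0188 ['PlanningError', 'grasp_offset', 'sign_off']
```

View pics/top0.png

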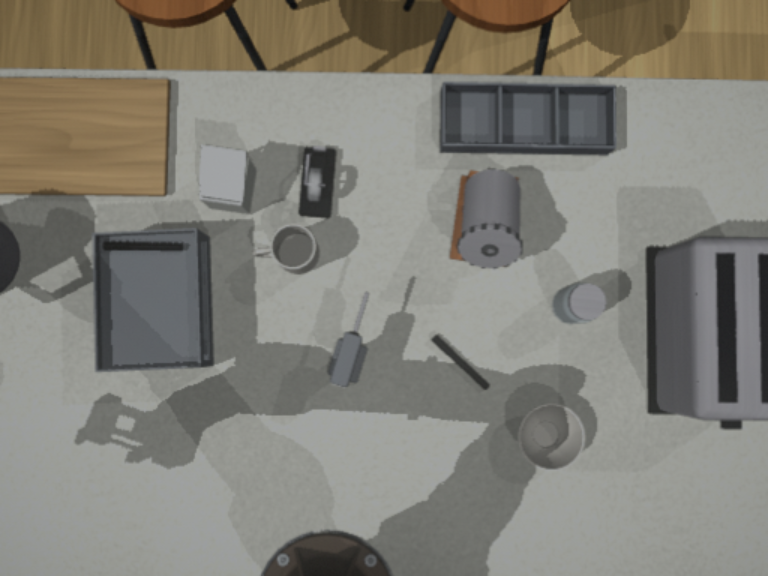

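View pics/scene0.png

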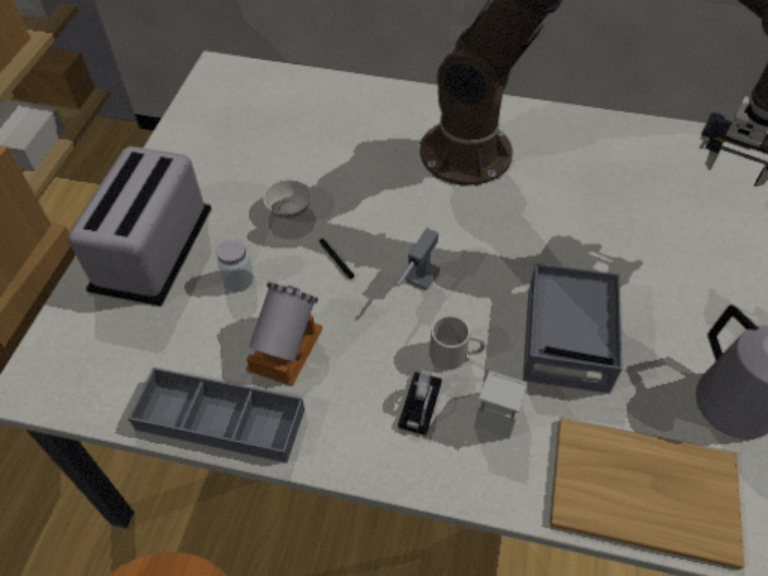

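The top view shows the thermometer head near (348,358) of the 768-wide picture with its rod end at (366,293). The eyelet is at (490,249), the tray centre at (153,300) and marker_a at (460,361). The scene view agrees with all of these.

```bash
sed -i "s/d=np.c_\[n\[:,0\],-n\[:,1\],-np.ones(len(n))\]@np.array(p\['rotation'\]).T/d=np.c_[n[:,0],-n[:,1],-np.ones(len(n))]@R(p).T/; s/@np.array(p\['rotation'\])/@R(p)/" h.py
sed -i "2a def R(p):\n    r=np.array(p['rotation'],float); return r if r.size==9 else cv2.Rodrigues(r)[0]" h.py
python3 - <<'E'
from h import *
np.set_printoptions(precision=4,suppress=True)
for n in('top','scene'):
    f=np.load(f'pics/{n}.npz'); C=cloud(n,f['d']); v=f['d']>0
    print(n,'table z',np.median(C[v][:,2]), imaging.camera_params(n)['dist'])
    if n=='top':
        T=C
        # region windows from the 768 picture /1.5
        def win(u0,v0,u1,v1): 
            m=np.zeros(v.shape,bool); m[int(v0/1.5):int(v1/1.5),int(u0/1.5):int(u1/1.5)]=1; return m&v
        w=win(320,280,385,395)
        # seed extents of thermometer, tray, eyelet
        tr=C[win(90,225,215,375)]
        for lo,hi,nm in((.09,.115,'rim'),(.07,.088,'floor')):
            q=tr[(tr[:,2]>lo)&(tr[:,2]<hi)]; print(nm,len(q),cv2.minAreaRect(q[:,:2].astype(np.float32)),np.median(q[:,2]))
    else: w=v&True
    c0=plane('top',[[348/1.5,358/1.5]],.124)[0]
    near=(np.hypot(*(C[...,:2]-c0[:2]).transpose(2,0,1))<.13)&v
    h=C[near&(C[...,2]>.113)&(C[...,2]<.14)]; print('head',len(h),cv2.minAreaRect(h[:,:2].astype(np.float32)),np.median(h[:,2]))
    e0=plane('top',[[490/1.5,249/1.5]],.128)[0]; print('eye guess',e0,'tip guess',plane('top',[[366/1.5,293/1.5]],.107)[0])
    k=v&(np.linalg.norm(C-e0,axis=-1)<.075); q=C[k]
    # cap face plane: ransac
    rng=np.random.default_rng(0); best=(0,)
    for _ in range(2000):
        a=q[rng.choice(len(q),3,0)]; nn=np.cross(a[1]-a[0],a[2]-a[0]); L=np.linalg.norm(nn)
        if L<1e-5: continue
        nn/=L; nn*=-np.sign(nn[0])
        if abs(nn[2]-.5)>.08: continue
        s=np.abs((q-a[0])@nn)<.0025
        if s.sum()>best[0]: best=(s.sum(),s)
    if best[0]:
        g=q[best[1]]; c=g.mean(0); nn=np.linalg.svd(g-c)[2][2]; nn*=-np.sign(nn[0]); print('cap',best[0],c,nn,'yaw',np.arctan2(-nn[1],-nn[0]))
    for nm,p in(('bowl',(552,436)),('jar',(585,303)),('mug',(295,248)),('marker',(460,361))): print(nm,plane('top',[[p[0]/1.5,p[1]/1.5]],.05)[0]) if n=='top' else 0
im=np.load('pics/top.npz')['im']
a=cv2.resize(im[180:265,205:335],(780,510),interpolation=cv2.INTER_CUBIC)[...,::-1]
b=cv2.resize(im[145:185,300:355],(825,600),interpolation=cv2.INTER_CUBIC)[...,::-1]
cv2.imwrite('pics/z1.png',np.hstack([cv2.resize(a,(400,262)),cv2.resize(b,(360,262))]))
E
```

```text
top table z 0.0010876119506797455 [-0.0206  0.      0.      0.      0.    ]
rim 1036 ((0.5408092141151428, 0.31079453229904175), (0.2414415031671524, 0.18449009954929352), 3.522839069366455) 0.09906905441587388
floor 5629 ((0.541340172290802, 0.3101697266101837), (0.23978936672210693, 0.18126510083675385), 3.178290605545044) 0.0797066219733511
head 481 ((0.4756431579589844, -0.044816531240940094), (0.03189718350768089, 0.16207289695739746), 73.31974792480469) 0.124019906521456
eye guess [ 0.6305 -0.2761  0.128 ] tip guess [ 0.555 -0.067  0.107]
cap 784 [ 0.6332 -0.2754  0.1291] [-0.8565  0.1188  0.5024] yaw -0.13785874775711193
bowl [ 0.3084 -0.4002  0.05  ]
jar [ 0.546  -0.4609  0.05  ]
mug [0.6389 0.062  0.05  ]
marker [ 0.4397 -0.2357  0.05  ]
scene table z -0.000898474777217606 [0.0277 0.     0.     0.     0.    ]
head 226 ((0.4751627743244171, -0.042711932212114334), (0.03334694355726242, 0.1584673821926117), 72.25138092041016) 0.12235923284876327
eye guess [ 0.6305 -0.2761  0.128 ] tip guess [ 0.555 -0.067  0.107]
cap 66 [ 0.6752 -0.2438  0.1344] [-0.0205 -0.891  -0.4536] yaw 1.5477875638503378
```

View pics/z1.png

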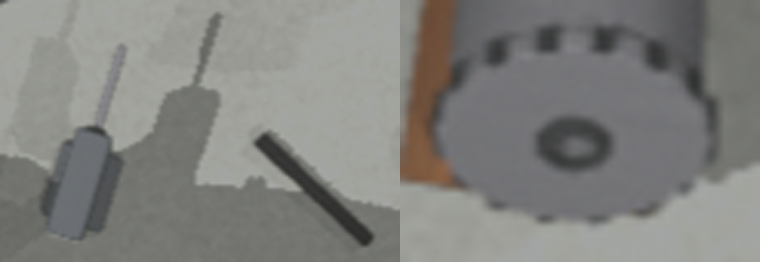

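The crop confirms the head and rod at the left, with the rod pointing about -17°. The eyelet hole is at about (326.6,166.8) in the original picture. The thermometer's foot is near (0.436, -0.032), and its yaw already matches the gripper's.

The moves can only yaw, so I'll tilt the thermometer in the grip by pivoting it on the front edge of its foot.

Call:
apply_moves([
  [100,0.34,-0.87,0,0],
  [100,0.34,-0.87,0,0],
  [100,0.34,-0.87,0,0],
  [100,0.34,-0.87,0,0],
  [100,0.34,-0.87,0,0],
  [100,0.34,-0.87,0,0],
  [100,0.34,-0.87,0,0],
  [100,0.34,-0.87,0,0],
  [100,0.34,-0.87,0,0],
  [100,0.34,-0.87,0,0],
  [100,0.34,-0.87,0,0],
  [100,0.34,-0.87,0,0],
])

```text
clock: 1.6
position: [0.4362, -0.033, 0.2268]
ee_rot: [0.486, 3.104, 0.001]
force: [1.2, 1.8, 0.3]
width: 1.004
gripper_force: 0.0
```

Call:
apply_moves([
  [100,0,0,-0.8,0],
  [100,0,0,-0.8,0],
  [100,0,0,-0.5,0],
  [100,0,0,-0.2,0],
  [100,0,0,0,0],
  [0,0,0,0,0],
  [0,0,0,0,0],
  [0,0,0,0,0],
  [0,0,0,0,0],
  [0,0,0,0,0],
  [0,0,0,0,0],
], newtons=8)

```text
clock: 2.98
position: [0.436, -0.0313, 0.0888]
ee_rot: [0.486, 3.104, 0.0]
force: [-0.0, 0.0, 0.4]
width: 0.394
gripper_force: 0.0
```

Call:
apply_moves([
  [0,0,0,0,0],
  [0,0,0,0,0],
  [0,0,0,0,0],
  [0,0,0,-0.02,0],
])

```text
clock: 3.48
position: [0.4361, -0.0315, 0.0879]
ee_rot: [0.486, 3.103, 0.0]
force: [-2.5, -1.8, 12.9]
width: 0.351
gripper_force: 8.0
```

```bash
python3 -c "
from h import *
o=observe();print(o['gripper_force'],o['width']*92,o['force'])"
```

```text
8.007913157343864 32.292430581090805 [-2.50359237 -1.81974147 12.92947318]
```

Call:
apply_moves([
  [0,0.15,-0.05,0.043,0],
  [0,0.15,-0.05,0.03,0],
  [0,0.15,-0.05,0.015,0],
  [0,0.15,-0.05,0.0,0],
  [0,0.15,-0.05,-0.012,0],
  [0,0.16,-0.05,-0.027,0],
  [0,0,0,0,0],
])

```text
clock: 4.35
position: [0.4913, -0.0497, 0.0903]
ee_rot: [0.487, 3.103, -0.0]
force: [0.3, -0.1, -2.2]
width: 0.351
gripper_force: 8.0
```

```bash
cat > tilt.py <<'E'
from h import *
import sys
np.set_printoptions(precision=4,suppress=True)
for n in('top','scene'):
    im,d=imaging.get_image(n); np.savez(f'pics/{n}_{sys.argv[1]}',im=im,d=d)
    o=observe()['position']; c=proj(n,[o+[.03,0,0]])[0].astype(int); s=60
    x0=max(c[0]-s,0);y0=max(c[1]-s,0); cv2.imwrite(f'pics/c_{n}.png',cv2.resize(im[y0:y0+2*s,x0:x0+2*s,::-1],(380,380),interpolation=cv2.INTER_CUBIC)); print(n,x0,y0)
cv2.imwrite(f'pics/c{sys.argv[1]}.png',np.hstack([cv2.imread(f'pics/c_{n}.png') for n in('top','scene')]))
print(observe())
E
python3 tilt.py 1
```

```text
top 177 148
scene 212 125
{'clock': 4.45, 'joints': array([-0.344 ,  0.414 ,  0.4415,  2.0729, -0.2671,  0.7091,  1.529 ]), 'dq': array([-0.0025, -0.007 , -0.0007,  0.0089,  0.0028,  0.0009, -0.0015]), 'joint_efforts': array([  0.138 , -52.3108,   5.997 , -22.7997,   0.0181,  -0.0078,
         0.0178]), 'position': array([ 0.4902, -0.0494,  0.0903]), 'ee_rot': array([-0.4866, -3.103 ,  0.0002]), 'force': array([-0.5952,  0.4398, -3.085 ]), 'ft_torque': array([0.0702, 0.0503, 0.0175]), 'gripper_force': 7.972155958414078, 'width': 0.34942850386599394}
```

View pics/c1.png

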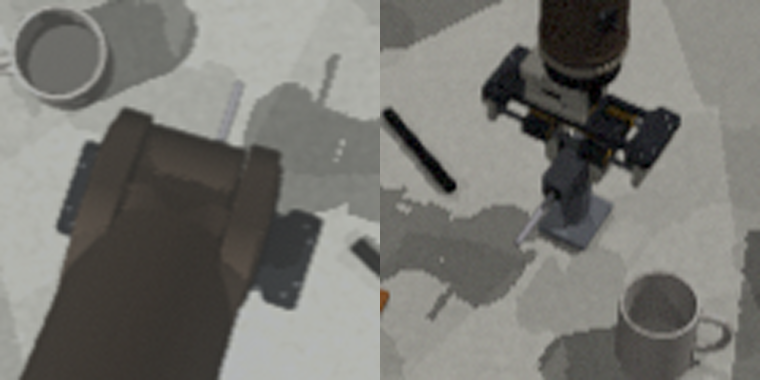

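The top crop shows the rod end at (240,82), and the scene crop shows it at about (520,245) with the thermometer still in the grip. I'll triangulate the tip.

```bash
cat > tri.py <<'E'
from h import *
def tri(a,b):
    (o1,d1),(o2,d2)=rays('top',[a]),rays('scene',[b]); d1=d1[0]/np.linalg.norm(d1);d2=d2[0]/np.linalg.norm(d2)
    t=np.linalg.lstsq(np.c_[d1,-d2],o2-o1,rcond=None)[0]; p,q=o1+t[0]*d1,o2+t[1]*d2
    return (p+q)/2,np.linalg.norm(p-q)
E
python3 - <<'E'
from tri import *
P,e=tri([252.8,173.9],[256.2,202.4]); g=np.array(observe()['position'])+[0,0,.0188]
v=P-g; print(P,e,v,np.linalg.norm(v),np.degrees(np.arctan2(-v[2],np.hypot(v[0],v[1]))),np.degrees(np.arctan2(v[1],v[0])))
# depth-based rod points in top
f=np.load('pics/top_1.npz');C=cloud('top',f['d']).reshape(-1,3); r=C-g; f_=np.array([.952,-.306]);
a=r[:,:2]@f_; b=r[:,:2]@[.306,.952]; m=(a>.06)&(a<.15)&(abs(b)<.012)&(C[:,2]>.015)&(C[:,2]<.13)
A,Z=a[m],C[m,2]; print(m.sum(),np.c_[A,Z,b[m]][np.argsort(A)][::3])
E
```

```text
[ 0.61019881 -0.08589728  0.10512693] 0.006295972327485076 [ 0.11997123 -0.03650791 -0.00393175] 0.12546466235734996 1.795802483128683 -16.925295371451373
63 [[ 7.61834233e-02  1.14533710e-01  6.85106017e-04]
 [ 7.87709996e-02  1.12548728e-01  1.55518822e-03]
 [ 8.11080117e-02  1.13701854e-01  2.33477914e-03]
 [ 8.36256533e-02  1.12674040e-01  3.17943833e-03]
 [ 8.60642238e-02  1.12627497e-01 -4.09070422e-03]
 [ 8.87477860e-02  1.09814329e-01 -3.20680201e-03]
 [ 9.11815115e-02  1.09888233e-01 -2.39319590e-03]
 [ 9.30505251e-02  1.16054990e-01 -1.74046166e-03]
 [ 9.50990698e-02  1.20071077e-01 -1.03755696e-03]
 [ 9.75593791e-02  1.19672484e-01 -2.17219728e-04]
 [ 1.00792285e-01  1.11479882e-01  8.25690540e-04]
 [ 1.03206896e-01  1.11736943e-01  1.63375637e-03]
 [ 1.05182433e-01  1.16258177e-01  2.31458013e-03]
 [ 1.08086252e-01  1.11763463e-01  3.26441980e-03]
 [ 1.10867146e-01  1.08592157e-01 -3.94470406e-03]
 [ 1.12975506e-01  1.11718473e-01 -3.20596061e-03]
 [ 1.15554756e-01  1.10494869e-01 -2.35903532e-03]
 [ 1.18100092e-01  1.09621529e-01 -1.51948450e-03]
 [ 1.20338044e-01  1.11456416e-01 -7.52028400e-04]
 [ 1.22467572e-01  1.14159542e-01 -1.09814563e-05]
 [ 1.24894810e-01  1.14277562e-01  8.00318412e-04]]
```

The rod is still level, because the toe slid instead of the head pivoting. A fixed corner will be firmer: I'll push the toe into the tray's inner -y wall and floor.

Call:
apply_moves([
  [0,0,0,0.9,0],
  [0,0,0,0.9,0],
  [0,0,0,0.9,0],
  [0,0.05,0.65,0,-0.3],
  [0,0.05,0.65,0,-0.3],
  [0,0.05,0.65,0,-0.3],
  [0,0.05,0.65,0,-0.3],
  [0,0.05,0.65,0,-0.3],
  [0,0.05,0.65,0,-0.3],
  [0,0.05,0.65,0,-0.3],
  [0,0.05,0.65,0,-0.3],
  [0,0,0,0,0],
], newtons=15)

```text
clock: 5.95
position: [0.5131, 0.2667, 0.2516]
ee_rot: [-2.148, -2.291, 0.001]
force: [0.3, -0.2, -2.5]
width: 0.346
gripper_force: 15.0
```

```bash
python3 -c "
from h import *
o=observe();print(o);r=cv2.Rodrigues(o['ee_rot'])[0];print(r[:,1],np.degrees(np.arctan2(r[1,1],r[0,1])))"
```

```text
{'clock': 5.95, 'joints': array([-1.00526765,  0.36900709,  0.60183227,  1.68960727, -0.22614212,
        1.15408879, -0.27846779]), 'dq': array([ 0.04156661, -0.02537715,  0.03858829,  0.03763767,  0.03852669,
       -0.00017113,  0.08852619]), 'joint_efforts': array([ -1.26984023, -54.92995262,   7.17535794, -33.02046776,
        -0.53507779,  -0.07903123,  -1.62974115]), 'position': array([0.51313839, 0.26673016, 0.25160309]), 'ee_rot': array([-2.14844080e+00, -2.29051094e+00,  1.02569212e-03]), 'force': array([ 0.3267951 , -0.20398509, -2.51890477]), 'ft_torque': array([-0.11390431,  0.00189924,  0.00827422]), 'gripper_force': 14.99976173043251, 'width': 0.34570935599949176}
[ 0.99795258  0.06394538 -0.00127851] 3.6663048573040067
```

Call:
apply_moves([
  [0,0,0,-0.8,0],
  [0,0,0,-0.5,0],
  [0,0,0,-0.09,0],
  [0,0,0,0,0],
], newtons=6)

```text
clock: 6.45
position: [0.5148, 0.2623, 0.1698]
ee_rot: [2.154, 2.287, 0.0]
force: [0.8, 0.2, -2.9]
width: 0.347
gripper_force: 6.0
```

Call:
apply_moves([
  [0,0,-0.07,0,0],
  [0,0,-0.06,0,0],
  [0,0,0,0,0],
])

```text
clock: 6.82
position: [0.515, 0.2545, 0.1698]
ee_rot: [2.154, 2.286, 0.002]
force: [-0.0, 0.4, -2.2]
width: 0.348
gripper_force: 6.0
```

Call:
apply_moves([
  [0,0,-0.05,-0.03,0],
  [0,0,0,0,0],
])

```text
clock: 7.08
position: [0.515, 0.2526, 0.1681]
ee_rot: [-2.153, -2.287, -0.003]
force: [-1.3, 2.4, 4.7]
width: 0.351
gripper_force: 6.0
```

Call:
apply_moves([
  [0,0,-0.08,0.02,0],
  [0,0,0,0,0],
])

```text
clock: 7.32
position: [0.5152, 0.2467, 0.1691]
ee_rot: [2.154, 2.286, 0.002]
force: [-0.3, 0.4, 5.9]
width: 0.347
gripper_force: 6.0
```

Call:
apply_moves([
  [0,0,-0.08,0.02,0],
  [0,0,-0.08,0.02,0],
  [0,0,-0.08,0.01,0],
  [0,0,0,0,0],
])

```text
clock: 7.82
position: [0.5142, 0.2315, 0.1712]
ee_rot: [-2.155, -2.286, 0.002]
force: [1.1, -0.5, -0.3]
width: 0.35
gripper_force: 6.0
```

```bash
sed -i 's/o+\[.03,0,0\]/o+[0,-.04,0]/' tilt.py; python3 tilt.py 2
```

```text
top 76 148
scene 290 121
{'clock': 7.925, 'joints': array([-0.935 ,  0.4251,  0.5765,  1.8282, -0.2755,  0.9698, -0.1821]), 'dq': array([-0.005 ,  0.0027, -0.002 , -0.001 , -0.0007, -0.0009,  0.    ]), 'joint_efforts': array([ -0.2606, -56.5912,   7.8067, -27.7378,  -0.3241,   0.202 ,
         0.0213]), 'position': array([0.5142, 0.232 , 0.1712]), 'ee_rot': array([-2.1545, -2.2864,  0.0019]), 'force': array([ 0.4882, -0.6457, -1.8054]), 'ft_torque': array([-0.2967, -0.0896,  0.0313]), 'gripper_force': 5.999914705753326, 'width': 0.34886515163552745}
```

View pics/c2.png

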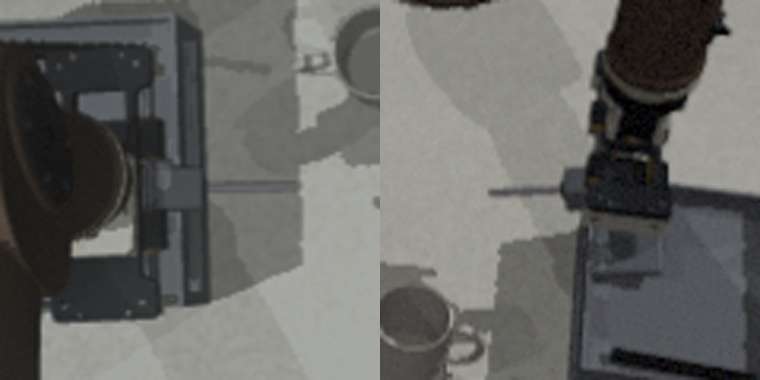

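The top crop shows the rod from (210,185) to its end at (298,187). The scene crop shows it from (565,190) to its end at (490,192).

Run:
```python
from tri import *
g=np.array(observe()['position'])+[0,0,.0188]
for a,b in(([170.1,207.1],[324.7,181.6]),([142.3,206.4],[348.4,181])):
    P,e=tri(a,b); v=P-g; print(P,e,v,np.linalg.norm(v))
# yz profile of rod / head from scene+top depth
for n in('top','scene'):
    C=cloud(n,np.load(f'pics/{n}_2.npz')['d']).reshape(-1,3); r=C-g
    m=(abs(r[:,0]+(-.064)*r[:,1]*0)<.02)&(r[:,1]<-.05)&(r[:,1]>-.14)&(C[:,2]>.11)&(C[:,2]<.25)
    q=r[m]; print(n,m.sum(),[ (round(y,3),np.round(np.median(q[abs(q[:,1]-y)<.005],0)[[0,2]],4)) for y in np.arange(-.13,-.05,.01) if (abs(q[:,1]-y)<.005).any()])
```

```text
[0.5199506  0.11455845 0.15578056] 0.0017884292334502034 [ 0.0057183  -0.11745504 -0.0342221 ] 0.12247259934158683
[0.51924717 0.18160635 0.17654861] 0.008620984010896462 [ 0.00501487 -0.05040713 -0.01345405] 0.052412207689415805
top 122 [(np.float64(-0.12), array([ 0.0081, -0.0253])), (np.float64(-0.11), array([ 0.0081, -0.0244])), (np.float64(-0.1), array([ 0.0076, -0.0217])), (np.float64(-0.09), array([ 0.0063, -0.0212])), (np.float64(-0.08), array([ 0.005 , -0.0172])), (np.float64(-0.07), array([ 0.0045, -0.0136])), (np.float64(-0.06), array([ 0.0042, -0.0098]))]
scene 61 [(np.float64(-0.12), array([ 0.0112, -0.0267])), (np.float64(-0.11), array([ 0.0106, -0.0291])), (np.float64(-0.1), array([ 0.0086, -0.0235])), (np.float64(-0.09), array([ 0.0083, -0.0254])), (np.float64(-0.08), array([ 0.0077, -0.0185])), (np.float64(-0.07), array([ 0.0082, -0.0151])), (np.float64(-0.06), array([ 0.0061, -0.0145]))]
```

The tilt is about 15° and the pivot works, so I'll continue the arc.

Call:
apply_moves([
  [0,0.006,-0.1,0.005,0],
  [0,0.006,-0.1,0,0],
  [0,0.006,-0.1,-0.01,0],
  [0,0.006,-0.1,-0.01,0],
  [0,0.006,-0.1,-0.02,0],
  [0,0,0,0,0],
])

```text
clock: 8.68
position: [0.5163, 0.2018, 0.1692]
ee_rot: [2.155, 2.286, -0.001]
force: [0.6, 0.1, -2.3]
width: 0.351
gripper_force: 6.0
```

```bash
cat > rod.py <<'E'
from h import *
import sys
# rod line fit from depth: rod in a band ahead of grip along tool yaw (fwd = tool y rotated -90deg)
def rod(zmin=.02,k=''):
    o=observe(); g=o['position']+np.array([0,0,.0188]); r=cv2.Rodrigues(o['ee_rot'])[0]
    f=np.array([r[1,1],-r[0,1]])
    f=f*np.sign(f@FS); l=np.array([-f[1],f[0]])
    print('pos',np.round(o['position'],4),'F',np.round(o['force'],1),'yaw',np.degrees(np.arctan2(f[1],f[0])).round(2))
    for n in('top','scene'):
        im,d=imaging.get_image(n); np.savez(f'pics/{n}_{k}',im=im,d=d)
        C=cloud(n,d).reshape(-1,3); q=C-g; a=q[:,:2]@f; b=q[:,:2]@l
        cam=np.array(imaging.camera_params(n)['origin'])-g
        m=(a>.058)&(a<.14)&(abs(b)<.012)&(q[:,2]<.01)&(q[:,2]>-.1)&(C[:,2]>zmin)
        if m.sum()<8: print(n,'few');continue
        A,Z,B=a[m],q[m,2],b[m]
        for _ in range(3):
            p=np.polyfit(A,Z,1); e=abs(Z-np.polyval(p,A)); s=e<max(.003,1.5*np.median(e)); A,Z,B=A[s],Z[s],B[s]
        print(n,len(A),'tilt',np.degrees(np.arctan(-p[0])).round(2),'z at a=.1',np.polyval(p,.1).round(4),'lat',np.polyfit(A,B,1).round(4),'a max',A.max().round(4),'res',np.std(Z-np.polyval(p,A)).round(4))
E
python3 -c "
import rod; rod.FS=rod.np.array([0,-1.]); rod.rod(.105,'3')"
```

```text
pos [0.5163 0.2018 0.1692] F [ 0.6  0.1 -2.3] yaw -86.62
top 48 tilt 32.38 z at a=.1 -0.057 lat [ 0.0475 -0.0022] a max 0.1059 res 0.0014
scene 26 tilt 31.5 z at a=.1 -0.0595 lat [-0.0037  0.0043] a max 0.1037 res 0.0017
```

The tilt is about 32° and the rod axis passes through the grip point. I'll grip firmly and carry it to the eyelet.

Call:
apply_moves([
  [0,0,0,0,0],
  [0,0,0,0.55,0],
  [0,-0.094,-0.764,0.55,0.275],
  [0,-0.094,-0.764,0,0.275],
  [0,-0.094,-0.764,0,0.275],
  [0,-0.094,-0.764,0,0.275],
  [0,-0.094,-0.764,0,0.275],
  [0,-0.094,-0.764,0,0.275],
  [0,-0.094,-0.764,0,0.275],
  [0,-0.094,-0.764,0,0.275],
  [0,-0.094,-0.764,0,0.275],
  [0,-0.094,-0.764,0,0.275],
], newtons=45)

```text
clock: 10.28
position: [0.4598, -0.2571, 0.2355]
ee_rot: [0.205, 3.134, -0.0]
force: [0.1, 0.4, -2.2]
width: 0.347
gripper_force: 45.0
```

Call:
apply_moves([
  [0,0.3,0,-0.3,0],
  [0,0,0,0,0],
  [0,0,0,0,0],
])

```text
clock: 10.65
position: [0.4777, -0.2554, 0.2175]
ee_rot: [-0.212, -3.134, -0.0]
force: [1.7, 0.5, -1.5]
width: 0.345
gripper_force: 45.0
```

```bash
python3 -c "
import rod; rod.FS=rod.np.array([1.,0]); rod.rod(.1,'4')
from h import *
im=np.load('pics/top_4.npz')['im']; cv2.imwrite('pics/z4.png',cv2.resize(im[140:240,270:390,::-1],(720,600),interpolation=cv2.INTER_CUBIC))"
```

```text
pos [ 0.4777 -0.2554  0.2175] F [ 1.7  0.5 -1.5] yaw -7.76
top 52 tilt 32.0 z at a=.1 -0.0574 lat [-0.0383  0.0023] a max 0.106 res 0.0015
scene 27 tilt 31.43 z at a=.1 -0.0589 lat [-0.0243  0.0027] a max 0.1056 res 0.0016
```

View pics/z4.png

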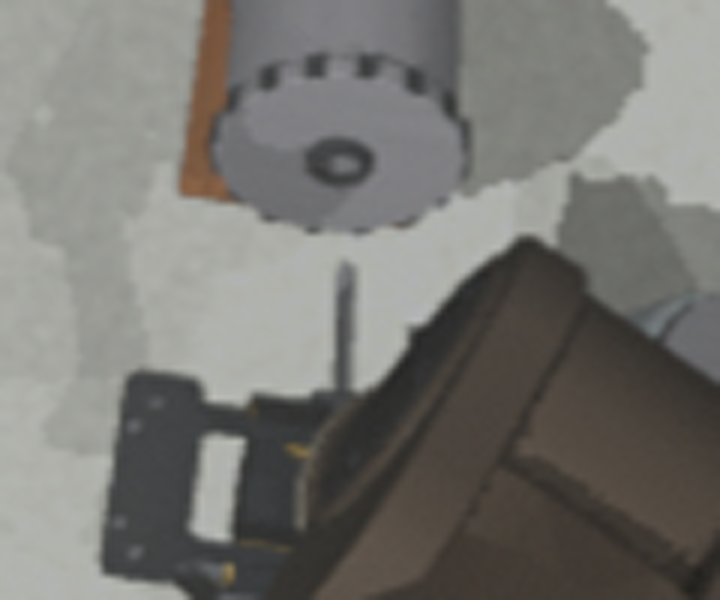

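The rod end is at crop (346,262) and the eyelet at (340,161), which is original (326.7,166.8). The canister's axis is near column 327.7 at the top of the crop. I'll work out the offsets.

Run:
```python
from h import *
np.set_printoptions(precision=4,suppress=True)
E=plane('top',[[326.7,166.8]],.128)[0]; print('E',E)
for yaw in(-.11,-.138,-.17):
    n=np.array([-.866*np.cos(yaw),-.866*np.sin(yaw),.5]); print(yaw,proj('top',[E,E-.07*n,E-.1*n]))
# cylinder silhouette mid columns
im=np.load('pics/top.npz')['im']; d=np.load('pics/top.npz')['d']; C=cloud('top',d)
for v in range(118,146,4):
    r=[u for u in range(295,365) if .09<C[v,u,2]]; print(v,r[0],r[-1],(r[0]+r[-1])/2, end=' | ')
o=observe(); g=o['position']+np.array([0,0,.0188])
yaw=np.radians(-7.76); t=np.radians(31.8)
dd=np.array([np.cos(t)*np.cos(yaw),np.cos(t)*np.sin(yaw),-np.sin(t)])
print('\ntip model',g+.125*dd,proj('top',[g+.125*dd,g+.06*dd]))
print('obs tip on plane',plane('top',[[270+346/6,140+264/6]],(g+.125*dd)[2]))
f=np.load('pics/top.npz'); q=C[(np.linalg.norm(C-E,axis=-1)<.05)&(np.linalg.norm(C-E,axis=-1)>.018)]
A=np.c_[q[:,:2],np.ones(len(q))]
for _ in range(6):
    c=np.linalg.lstsq(A,q[:,2],rcond=None)[0]; e=abs(A@c-q[:,2]); k=e<.004; A,q=A[k],q[k]
print(len(q),'plane tilt',np.degrees(np.arctan(1/np.hypot(*c[:2]))),'yaw',np.arctan2(c[1],c[0]), 'z at E',c@[*E[:2],1])
```

```text
E [ 0.6285 -0.2761  0.128 ]
-0.11 [[326.7    166.8   ]
 [326.985  145.8355]
 [327.1    137.2532]]
-0.138 [[326.7    166.8   ]
 [327.6255 145.9237]
 [328.0027 137.3777]]
-0.17 [[326.7    166.8   ]
 [328.3544 146.0462]
 [329.03   137.5505]]
118 298 343 320.5 | 122 315 344 329.5 | 126 314 345 329.5 | 130 312 346 329.0 | 134 311 346 328.5 | 138 310 346 328.0 | 142 309 346 327.5 | 
tip model [ 0.5831 -0.2697  0.1708] [[327.0294 182.8324]
 [326.3207 204.3797]]
obs tip on plane [[ 0.5803 -0.2713  0.1708]]
539 plane tilt 30.09109906125022 yaw -0.13628374018215988 z at E 0.12155737537332656
```

Call:
apply_moves([
  [0,0.17,-0.015,-0.23,0],
  [0,0.17,-0.015,-0.23,0],
  [0,0,0,0,0],
  [0,0,0,0,0],
])

```text
clock: 11.25
position: [0.4981, -0.2577, 0.1895]
ee_rot: [-0.213, -3.133, 0.0]
force: [-0.4, -0.3, -2.6]
width: 0.349
gripper_force: 45.0
```

```bash
python3 -c "
import rod; rod.FS=rod.np.array([1.,0]); rod.rod(.1,'5')
from h import *
im=np.load('pics/top_5.npz')['im']; cv2.imwrite('pics/z5.png',cv2.resize(im[145:205,300:360,::-1],(600,600),interpolation=cv2.INTER_CUBIC))"
```

```text
pos [ 0.4981 -0.2577  0.1895] F [-0.4 -0.3 -2.6] yaw -7.8
top 43 tilt 37.33 z at a=.1 -0.0607 lat [-0.0632  0.0043] a max 0.1356 res 0.0016
scene 32 tilt 25.34 z at a=.1 -0.0567 lat [ 0.0384 -0.0033] a max 0.1383 res 0.0018
```

View pics/z5.png

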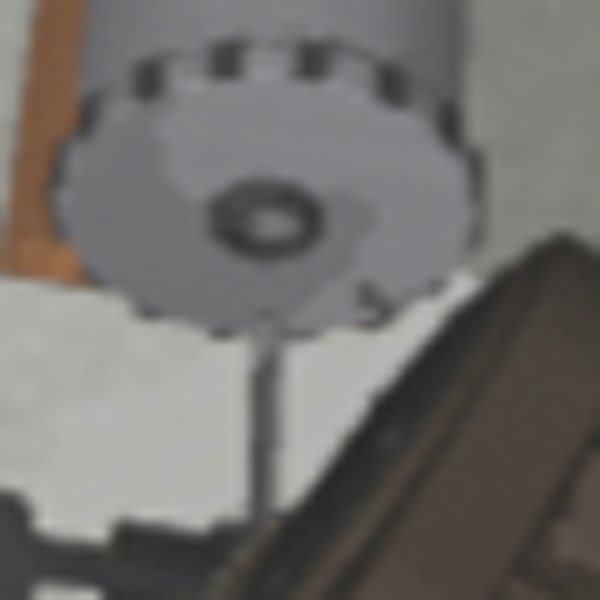

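The hole is at (268,218) and the rod runs from (263,500) to an end at about (268,320). That puts it roughly 1 mm too far toward -y, so I'll correct that and advance.

Call:
apply_moves([
  [0,0.132,0.002,-0.077,0],
  [0,0.132,-0.018,-0.077,0],
  [0,0.132,-0.018,-0.077,0],
  [0,0.132,-0.018,-0.077,0],
  [0,0,0,0,0],
])

```text
clock: 11.98
position: [0.5305, -0.2605, 0.1706]
ee_rot: [-0.212, -3.134, -0.0]
force: [-0.4, -0.1, -2.4]
width: 0.345
gripper_force: 45.0
```

```bash
python3 -c "
import rod; rod.FS=rod.np.array([1.,0]); rod.rod(.1,'6')
from h import *
im=np.load('pics/top_6.npz')['im']; cv2.imwrite('pics/z6.png',cv2.resize(im[145:205,300:360,::-1],(600,600),interpolation=cv2.INTER_CUBIC))"
```

```text
pos [ 0.5305 -0.2605  0.1706] F [-0.4 -0.1 -2.4] yaw -7.76
top 85 tilt -44.05 z at a=.1 -0.0536 lat [ 0.0385 -0.0042] a max 0.1379 res 0.0016
scene 37 tilt -17.16 z at a=.1 -0.0358 lat [-0.0129  0.0013] a max 0.1386 res 0.0032
```

View pics/z6.png

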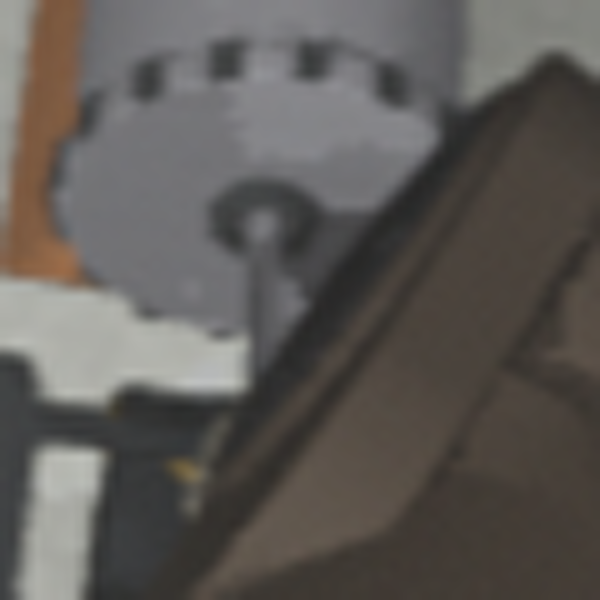

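The rod goes into the hole at (263,215), about 1 mm left of its centre at (268,218). I'll make a small y correction and advance.

Call:
apply_moves([
  [0,0.093,-0.023,-0.054,0],
  [0,0.093,-0.015,-0.054,0],
  [0,0,0,0,0],
])

```text
clock: 12.45
position: [0.5416, -0.2628, 0.1644]
ee_rot: [-0.213, -3.134, -0.0]
force: [0.0, 0.4, -2.7]
width: 0.346
gripper_force: 45.0
```

Call:
apply_moves([
  [0,0.036,-0.005,-0.021,0],
  [0,0,0,0,0],
])

```text
clock: 12.7
position: [0.5434, -0.2632, 0.1635]
ee_rot: [-0.213, -3.134, -0.0]
force: [-0.5, 0.8, -2.6]
width: 0.344
gripper_force: 45.0
```

Call:
apply_moves([
  [0,0.036,-0.005,-0.021,0],
  [0,0,0,0,0],
])

```text
clock: 12.95
position: [0.5456, -0.2635, 0.1622]
ee_rot: [-0.213, -3.134, -0.0]
force: [0.8, -1.3, -2.1]
width: 0.342
gripper_force: 45.0
```

Call:
apply_moves([
  [0,0.036,-0.005,-0.021,0],
  [0,0,0,0,0],
])

```text
clock: 13.2
position: [0.5478, -0.2638, 0.1609]
ee_rot: [-0.213, -3.134, -0.0]
force: [0.3, -0.3, -3.2]
width: 0.349
gripper_force: 45.0
```

Call:
apply_moves([
  [0,0.036,-0.005,-0.021,0],
  [0,0,0,0,0],
])

```text
clock: 13.45
position: [0.5497, -0.2642, 0.1597]
ee_rot: [-0.213, -3.134, -0.0]
force: [-2.5, -0.1, -1.2]
width: 0.345
gripper_force: 45.0
```

Call:
apply_moves([
  [0,0.036,-0.005,-0.021,0],
  [0,0,0,0,0],
])

```text
clock: 13.7
position: [0.5517, -0.2645, 0.1584]
ee_rot: [-0.213, -3.134, -0.0]
force: [-3.9, 0.4, 0.4]
width: 0.347
gripper_force: 45.0
```

Contact: the axial force is about 4.8 N, which means about 4 mm of give. I'll hold here.

Call:
apply_moves([
  [0,0,0,0,0],
  [0,0,0,0,0],
  [0,0,0,0,0],
  [0,0,0,0,0],
  [0,0,0,0,0],
  [0,0,0,0,0],
])

```text
clock: 14.45
position: [0.5519, -0.2645, 0.1585]
ee_rot: [-0.213, -3.134, -0.0]
force: [-4.0, 1.0, 0.3]
width: 0.351
gripper_force: 45.0
```

Call:
apply_moves([
  [0,0,0,0,0],
  [0,0,0,0,0],
  [0,0,0,0,0],
  [0,0,0,0,0],
  [0,0,0,0,0],
  [0,0,0,0,0],
  [0,0,0,0,0],
  [0,0,0,0,0],
  [0,0,0,0,0],
])

```text
clock: 15.58
position: [0.552, -0.2644, 0.1585]
ee_rot: [-0.213, -3.134, -0.0]
force: [-3.1, 0.6, -0.9]
width: 0.343
gripper_force: 45.0
```

The hold is done. I'll retreat along the axis. To set the thermometer upright again in the grip, I'll lower it beside the tray with its rod across the -x rim at 101 mm, and the rod will be levered level.

Call:
apply_moves([
  [0,-0.179,0.025,0.104,0],
  [0,-0.179,0.025,0.104,0],
  [0,-0.179,0.025,0.104,0],
  [0,-0.179,0.025,0.104,0],
  [0,-0.179,0.025,0.104,0],
  [0,-0.179,0.025,0.104,0],
  [0,0,0,0,0],
])

```text
clock: 16.45
position: [0.487, -0.2556, 0.1967]
ee_rot: [0.214, 3.133, 0.0]
force: [1.0, -0.2, -1.6]
width: 0.344
gripper_force: 45.0
```

Call:
apply_moves([
  [0,-0.218,0.786,0.2,0.032],
  [0,-0.218,0.786,0.2,0.032],
  [0,-0.218,0.786,0.2,0.032],
  [0,-0.218,0.786,0.2,0.032],
  [0,-0.218,0.786,0,0.032],
  [0,-0.218,0.786,0,0.032],
  [0,-0.218,0.786,0,0.032],
  [0,-0.218,0.786,0,0.032],
  [0,-0.218,0.786,0,0.032],
  [0,-0.218,0.786,0,0.032],
  [0,-0.218,0.786,0,0.032],
  [0,-0.218,0.786,0,0.032],
])

```text
clock: 17.95
position: [0.3302, 0.3123, 0.244]
ee_rot: [-0.089, 3.14, 0.001]
force: [1.0, 0.3, -2.5]
width: 0.345
gripper_force: 45.0
```

Call:
apply_moves([
  [0,0,0,0,0],
])

```text
clock: 18.08
position: [0.3291, 0.3144, 0.2437]
ee_rot: [0.098, -3.14, -0.002]
force: [-0.0, -0.9, -1.9]
width: 0.344
gripper_force: 45.0
```

```bash
python3 -c "
import rod; rod.FS=rod.np.array([1.,0]); rod.rod(.12,'7')"
```

```text
pos [0.3291 0.3144 0.2437] F [-0.  -0.9 -1.9] yaw 3.57
top 59 tilt 31.46 z at a=.1 -0.058 lat [ 0.0233 -0.0031] a max 0.1046 res 0.0017
scene 28 tilt 31.3 z at a=.1 -0.058 lat [-0.019  -0.0037] a max 0.1061 res 0.0013
```

Call:
apply_moves([
  [0,0.1,0,-0.7,0],
  [0,0,0,-0.7,0],
  [0,0,0,-0.2,0],
  [0,0,0,0,0],
], newtons=7)

```text
clock: 18.68
position: [0.3369, 0.3098, 0.1481]
ee_rot: [0.086, -3.14, 0.001]
force: [-0.1, 0.1, -1.4]
width: 0.35
gripper_force: 7.0
```

Call:
apply_moves([
  [0,0,0,-0.12,0],
  [0,0,0,-0.12,0],
  [0,0,0,-0.12,0],
  [0,0,0,-0.12,0],
])

```text
clock: 19.18
position: [0.3366, 0.3106, 0.1188]
ee_rot: [-0.088, 3.14, 0.0]
force: [-0.4, -0.5, -1.3]
width: 0.347
gripper_force: 7.0
```

```bash
python3 -c "
import rod; rod.FS=rod.np.array([1.,0]); rod.rod(.085,'8')"
```

```text
pos [0.3366 0.3106 0.1188] F [-0.4 -0.5 -1.3] yaw 3.22
top 51 tilt 20.44 z at a=.1 -0.0343 lat [-0.0083 -0.0009] a max 0.1151 res 0.0015
scene 25 tilt 18.85 z at a=.1 -0.0369 lat [-0.0019 -0.0022] a max 0.1159 res 0.0015
```

The levering works: the tilt is now about 19.5°. I'll continue down.

Call:
apply_moves([
  [0,0,0,-0.12,0],
  [0,0,0,-0.12,0],
  [0,0,0,-0.12,0],
  [0,0,0,-0.08,0],
  [0,0,0,0,0],
])

```text
clock: 19.9
position: [0.3365, 0.3102, 0.0923]
ee_rot: [0.088, -3.14, 0.001]
force: [0.2, 0.7, -2.3]
width: 0.348
gripper_force: 7.0
```

Call:
apply_moves([
  [0,0,0,-0.03,0],
  [0,0,0,0,0],
])

```text
clock: 20.15
position: [0.3366, 0.3104, 0.091]
ee_rot: [-0.088, 3.14, 0.0]
force: [-0.9, -0.4, -1.3]
width: 0.347
gripper_force: 7.0
```

```bash
python3 -c "
import rod; rod.FS=rod.np.array([1.,0]); rod.rod(.085,'9')"
```

```text
pos [0.3366 0.3104 0.091 ] F [-0.9 -0.4 -1.3] yaw 3.21
top 67 tilt 3.65 z at a=.1 -0.003 lat [-0.0167  0.0008] a max 0.1228 res 0.0014
scene 21 tilt -2.33 z at a=.1 -0.0035 lat [ 0.0041 -0.0029] a max 0.1249 res 0.0014
```

Call:
apply_moves([
  [0,0,0,-0.02,0],
  [0,0,0,-0.02,0],
  [0,0,0,0,0],
])

```text
clock: 20.62
position: [0.3367, 0.3107, 0.0891]
ee_rot: [-0.088, 3.14, 0.001]
force: [-2.0, -1.9, 7.0]
width: 0.352
gripper_force: 7.0
```

Call:
apply_moves([
  [0,0,0,-0.01,0],
  [0,0,0,0,0],
])

```text
clock: 20.88
position: [0.3367, 0.3107, 0.0886]
ee_rot: [-0.088, 3.14, 0.001]
force: [-1.8, -2.6, 8.6]
width: 0.347
gripper_force: 7.0
```

It's level on the table. I'll lift it and carry it into the tray.

Call:
apply_moves([
  [0,0,0,0,0],
  [0,0,0,0.7,0],
  [0,0,0,0.75,0],
  [0,0,0,0.75,0],
  [0,0.5,0,0,0],
  [0,0.7,0,0,0],
  [0,0.7,0,0,0],
  [0,0.7,0,0,0],
  [0,0.5,0,0,0],
  [0,0,0,-0.4,0],
  [0,0,0,-0.3,0],
  [0,0,0,0,0],
], newtons=15)

```text
clock: 22.38
position: [0.5216, 0.3098, 0.1763]
ee_rot: [0.088, -3.138, 0.003]
force: [-0.6, -1.2, -2.3]
width: 0.345
gripper_force: 15.0
```

```bash
python3 -c "
import rod; rod.FS=rod.np.array([1.,0]); rod.rod(.12,'10')"
```

```text
pos [0.5216 0.3098 0.1763] F [-0.6 -1.2 -2.3] yaw 3.21
top 75 tilt 1.43 z at a=.1 0.0007 lat [-0.0057 -0.0006] a max 0.1214 res 0.0016
scene 42 tilt 0.39 z at a=.1 0.0017 lat [ 0.0041 -0.0022] a max 0.125 res 0.0015
```

Call:
apply_moves([
  [0,0,0,-0.07,0],
  [0,0,0,-0.06,0],
  [0,0,0,0,0],
], newtons=7)

```text
clock: 22.85
position: [0.5224, 0.3104, 0.17]
ee_rot: [0.088, -3.14, 0.0]
force: [-0.3, -0.1, -2.4]
width: 0.349
gripper_force: 7.0
```

Call:
apply_moves([
  [0,0,0,-0.015,0],
  [0,0,0,0,0],
])

```text
clock: 23.1
position: [0.5226, 0.3105, 0.1693]
ee_rot: [-0.088, 3.14, 0.0]
force: [-0.4, -0.0, -2.6]
width: 0.345
gripper_force: 7.0
```

Call:
apply_moves([
  [0,0,0,-0.02,0],
  [0,0,0,-0.01,0],
  [0,0,0,0,0],
])

```text
clock: 23.48
position: [0.5226, 0.3105, 0.1676]
ee_rot: [-0.088, 3.14, 0.0]
force: [-0.8, -0.3, 0.6]
width: 0.349
gripper_force: 7.0
```

Contact is starting, so I'll press slightly, hold, then release and back off.

Call:
apply_moves([
  [0,0,0,-0.01,0],
  [0,0,0,0,0],
  [0,0,0,0,0],
  [0,0,0,0,0],
])

```text
clock: 23.98
position: [0.5227, 0.3105, 0.1676]
ee_rot: [-0.088, 3.14, 0.001]
force: [-2.2, -1.0, 5.4]
width: 0.349
gripper_force: 7.0
```

Call:
apply_moves([
  [45,0,0,0,0],
  [60,0,0,0,0],
  [80,0,0,0,0],
  [80,0,0,0,0],
  [80,0,0,0,0],
  [80,0,0,0.3,0],
  [80,0,0,0.7,0],
  [80,0,0,0.8,0],
  [80,0,0,0.8,0],
  [80,0,0,0.5,0],
  [80,0,0,0,0],
])

```text
clock: 25.35
position: [0.5236, 0.311, 0.3556]
ee_rot: [-0.088, 3.136, 0.004]
force: [-0.4, -0.4, 0.4]
width: 0.8
gripper_force: 0.0
```

Call:
apply_moves([
  [80,-0.7,0,0,0],
  [80,-0.8,0,0,0],
  [80,-0.6,0,0,0],
  [80,0,0,0,0],
  [80,0,0,0,0],
])

```text
clock: 25.98
position: [0.3971, 0.3102, 0.3524]
ee_rot: [0.088, -3.14, 0.001]
force: [0.2, -0.7, -0.6]
width: 0.8
gripper_force: 0.0
```

Run:
```python
from h import *
im,d=imaging.get_image('top'); im2,d2=imaging.get_image('scene')
cv2.imwrite('pics/f.png',np.hstack([cv2.resize(im[...,::-1],(400,300)),cv2.resize(im2[...,::-1],(400,300))]))
C=cloud('top',d); m=(abs(C[...,0]-.54)<.11)&(abs(C[...,1]-.31)<.06)&(C[...,2]>.193)&(C[...,2]<.215)
q=C[m]; print(len(q),np.median(q[:,2]),q[:,:2].min(0),q[:,:2].max(0))
```

```text
577 0.20303497401544446 [0.47563907 0.29020046] [0.64064822 0.32838786]
```

View pics/f.png

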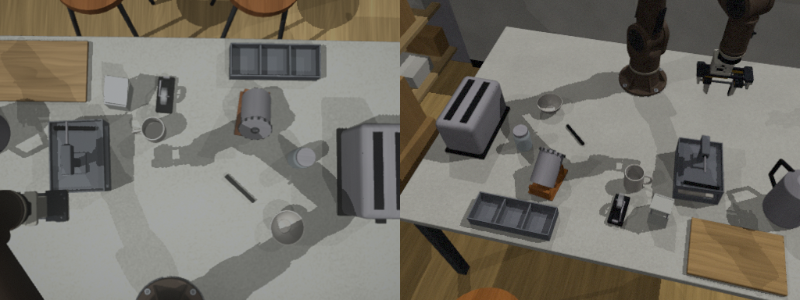

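The thermometer stands in the tray: in the top half its rod points up at about (67,125) and the head is near (72,155). Its head top is at 0.203 m, which matches 79 + 124 mm. The other items look unmoved and the gripper is clear.

```bash
python3 -c "
from cell import arm
print(arm.sign_off())"
```

```text
the job is handed in; nothing more can be done
None
```

I pressed the probe through the eyelet with about 3.5 mm of give (from the force reading) and held it about 1.9 s. The thermometer now stands released, upright, on the tray's upper level; I handed in at 26 s and no verdict was shown.

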